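# Change over the open flip-cap vial

### The job

Only one vial in the rack may be open at a time: first press the blue cap shut until it snaps fully home, then flick the orange cap open and lay it back well past upright so that it stays there. Do not force the blue cap, leave the green vial shut, and do not disturb the bottle and the jar beside the rack.

Things in the scene. Friction and masses are not known exactly. Their poses are not given: they have to be found in the camera images.
- rack: White plastic rack fixed to the table, 74 mm deep (x), 232 mm long (y), deck top 60 mm above the table. Origin: centre of its underside; x points to its back (away from the robot), its three places lie at y = -65, 0 and +65 mm. A tall microscope stands behind it on the left, about x 0.6 to 0.9 m, y -0.2 to 0.05 m: swing the arm in close to its base to pass.
- vial_blue: Clear vial, 41 mm across, with a hinged blue flip cap, clamped in the rack (it cannot be lifted out or turned). Origin: centre of its underside, 10 mm above the table; x points to the back, where the hinge is, z up. Rim 95 mm above the origin; top of the shut cap 105 mm above it. Which vial stands in which place varies.
- cap_blue (a joint): Angle of the blue cap (rad): 0 fully shut, 1.57 upright, 2.0 laid back on its stop; the front goes up and back as it grows. A snap bead holds it shut: about 6 N at the tab snaps it out; closing, it meets the bead at 0.15 rad and needs about 6 N to snap in. Off its bead a light spring (0.02 Nm/rad to 1.3) lifts the cap to about 0.5; hinge friction (0.012 Nm) lets it stay from 0.65 to 1.95.
- blue_hinge (a point): Middle of the hinge axis of the blue cap, fixed on the vial: 24 mm behind the vial's axis and 97 mm above its origin; the axis runs along the vial's y. The cap, shut, is a disc 46 mm across and 9 mm thick, from 1 mm below to 8 mm above the hinge height, centred 24 mm in front of the hinge.
- blue_tab (a point): Centre of the thumb tab at the front of the blue cap, moving with the cap; 58 mm in front of the hinge and 3.5 mm above it when shut. The tab is 30 mm long (front end 73 mm from the hinge; it stands clear of the disc from 47 mm outward), 20 mm wide (y) and 7 mm thick; it can be pinched by its sides, pried from below, or pressed from above.
- vial_orange: Clear vial, 41 mm across, with a hinged orange flip cap, clamped in the rack (it cannot be lifted out or turned). Origin: centre of its underside, 10 mm above the table; x points to the back, where the hinge is, z up. Rim 95 mm above the origin; top of the shut cap 105 mm above it. Which vial stands in which place varies.
- cap_orange (a joint): Angle of the orange cap (rad): 0 fully shut, 1.57 upright, 2.0 laid back on its stop; the front goes up and back as it grows. A snap bead holds it shut: about 6 N at the tab snaps it out; closing, it meets the bead at 0.15 rad and needs about 6 N to snap in. Off its bead a light spring (0.02 Nm/rad to 1.3) lifts the cap to about 0.5; hinge friction (0.012 Nm) lets it stay from 0.65 to 1.95.
- orange_hinge (a point): Middle of the hinge axis of the orange cap, fixed on the vial: 24 mm behind the vial's axis and 97 mm above its origin; the axis runs along the vial's y. The cap, shut, is a disc 46 mm across and 9 mm thick, from 1 mm below to 8 mm above the hinge height, centred 24 mm in front of the hinge.
- orange_tab (a point): Centre of the thumb tab at the front of the orange cap, moving with the cap; 58 mm in front of the hinge and 3.5 mm above it when shut. The tab is 30 mm long (front end 73 mm from the hinge; it stands clear of the disc from 47 mm outward), 20 mm wide (y) and 7 mm thick; it can be pinched by its sides, pried from below, or pressed from above.
- vial_green: Clear vial, 41 mm across, with a hinged green flip cap, clamped in the rack (it cannot be lifted out or turned). Origin: centre of its underside, 10 mm above the table; x points to the back, where the hinge is, z up. Rim 95 mm above the origin; top of the shut cap 105 mm above it. Which vial stands in which place varies.
- cap_green (a joint): Angle of the green cap (rad): 0 fully shut, 1.57 upright, 2.0 laid back on its stop; the front goes up and back as it grows. A snap bead holds it shut: about 6 N at the tab snaps it out; closing, it meets the bead at 0.15 rad and needs about 6 N to snap in. Off its bead a light spring (0.02 Nm/rad to 1.3) lifts the cap to about 0.5; hinge friction (0.012 Nm) lets it stay from 0.65 to 1.95.
- green_hinge (a point): Middle of the hinge axis of the green cap, fixed on the vial: 24 mm behind the vial's axis and 97 mm above its origin; the axis runs along the vial's y. The cap, shut, is a disc 46 mm across and 9 mm thick, from 1 mm below to 8 mm above the hinge height, centred 24 mm in front of the hinge.
- green_tab (a point): Centre of the thumb tab at the front of the green cap, moving with the cap; 58 mm in front of the hinge and 3.5 mm above it when shut. The tab is 30 mm long (front end 73 mm from the hinge; it stands clear of the disc from 47 mm outward), 20 mm wide (y) and 7 mm thick; it can be pinched by its sides, pried from below, or pressed from above.
- bottle: Bystander: bottle with a blue cap, 56 mm across, 110 mm tall, loose; origin at the centre of its underside.
- red_jar: Bystander: white jar with a red cap, 49 mm across, 66 mm tall, loose; origin at the centre of its underside.

How it is judged:
By the outcome, as a careful person would: the job done as asked, in the order asked, and still so for the second after the job is handed in, with the robot touching nothing.
It also fails if it takes over 64 s, if anything falls off the work surface, if the arm or the gripper's body presses on something with over 40 N, if the wrist force passes 120 N, or if a joint passes its speed limit or range.

### The arm

A 7-joint arm with a two-finger parallel gripper is mounted at the origin on a cart in front of the work surface, level with it; the furniture and walls round the work are solid. World frame = base frame: x ahead of the robot, y to its left, z up, the work surface at z = 0. Lengths are in m, angles in rad, forces in N, time in s.
With the tool pointing down it reaches from about 0.4 to 0.875 m from the base axis. Payload 19.3 kg.
Tool frame: the origin (TCP) lies at the very end of the fingers, on their centre line; the grasp point (between the pads) lies 19 mm behind it; z points along the fingers, y is the line along which they close (so a half turn about z gives the same grasp; the last joint's range is limited). The gripper opens to 85 mm and grips with 20 to 120 N. Pads are 22 mm wide; open, the fingers measure 114 mm over their backs; the gripper's body (76 mm by 85 mm) begins 54 mm behind the grasp point. The pads swing forward as they close: fully open they stand 13 mm farther back than shut.
Start: joints at [-1.31, 0.521, -0.036, 1.599, 0.021, 1.021, -0.113], TCP at [0.203, 0.591, 0.231] pointing down, gripper open.
Joint ranges: [-2.91, 2.91], [-0.3, 2.13], [-1.5, 1.42], [0.17, 2.43], [-1.26, 4.41], [0.16, 1.93], [-2.52, 2.52]. Speed limits (rad/s): [1.89, 1.89, 2.39, 2.39, 3.01, 3.01, 3.01].

### API

Orientations are given as [roll, pitch, yaw] about the fixed x, y, z axes, in that order (R = Rz(yaw) Ry(pitch) Rx(roll)).
In Python, from workcell import bot gives the robot as it stands.
- The arm moves only by the tool servo_tool, never from a script. Its argument "plan" is a list of rows, each a list of 7 numbers: the finger opening in cm, from 0 to 8.54, then the shift along the tool's x, y, z in cm, then the turn, a rotation vector about the tool's x, y, z in degrees. In form: [[fingers, x, y, z, wx, wy, wz], ...]. A call has 1 to 10 rows; each row is the pose to reach, as a shift and turn from the pose commanded when the call began, along the tool's axes at that moment; what a row does not reach only later rows make up. A row lasts 1/10 s, in which the tool goes at most 50 mm and 8.59 degrees, less where a joint would pass 70% of its speed; a pose out of reach is approached as far as the arm can. A call with a gripper value outside its range is refused whole. The fingers move at their own pace and stop on an object; "force" is the grip in N (left out, the last holds). Time passes only in rows, so rows that repeat a pose let the fingers close. It gives the time, the measured TCP pose, the force, the opening and the grip force at its end, in the units of the state.
- bot.observe(): the state, without advancing time (a new reading comes with each control period).
- bot.grab_frame(name): name is "scene" or "top" or "wrist"; returns a dict with "frame" (400x640x3 uint8, blue, green, red), "mtx" (3x3 intrinsics, pixels), "R" (3x3) and "t" (3): a world point X has camera coordinates R X + t; the wrist camera has in their place "T_tool_cam" (4x4, takes a point from camera to tool coordinates, whose origin is the TCP and whose axes are the flange's). Camera axes: x right, y down, z forward; pixel columns grow to the right and rows downward; lengths in m; the calibration is good to about 2 mm. A picture is of the moment at which its call begins: read the wrist's pose just before it. There is no depth.
- bot.job_done(): hands the job in; it is judged then, once.
The state is a dict: "clock": time; "qpos": joint angles; "qd": joint speeds; "joint_efforts": joint torques, N m; "position": TCP position; "tool_rot": TCP orientation; "force": force on the tool from outside, world axes, zero at the start; "moment": the same for the moment, N m; "grip_width": finger opening in m; "finger_force": force on a finger pad.
Only numpy, scipy, OpenCV 4.12 (cv2) and the standard library are available. Lean on these libraries where they do the work, as an engineer would, in place of code of your own. Each camera call takes 0.05 s, during which the arm holds its last target. There are 200 camera calls.

## Working session

There is one attempt and no reset: what is moved stays moved. The work goes in short steps, Python scripts to look and compute and a tool call to move; the robot and the scene stay as the last step left them, time stands still between calls to the robot, and variables do not carry over. Pictures are saved under pics/ and viewed, at most 10 in all, crops included, and the job is handed in when it is done.

Besides the shell and the picture viewer there is one more tool, called by a JSON object that holds its "name" and its "arguments". servo_tool: Moves the arm, as the interface text tells. Its arguments: {"type":"object","properties":{"plan":{"type":"array","items":{"type":"array","items":{"type":"number"}}},"force":{"type":"number"}},"required":["plan"]}

```bash
mkdir -p pics
python3 - <<'E'
from workcell import bot
import cv2,pickle,numpy as np
s=bot.observe();print(s)
d={}
for n in("scene","top"):
    f=bot.grab_frame(n);d[n]=f;cv2.imwrite(f"pics/{n}0.png",f["frame"]);print(n,f["mtx"],f["R"],f["t"])
pickle.dump(d,open("f0.pkl","wb"))
E
```

```text
{'clock': 0.0, 'qpos': array([-1.31022799,  0.52200151, -0.03631582,  1.59998182,  0.02119663,
        1.02110638, -0.11280994]), 'qd': array([-2.38703763e-04, -6.43382294e-04, -5.22880854e-04,  9.95974549e-05,
        3.91217413e-04,  1.36379837e-03,  4.82511163e-04]), 'joint_efforts': array([-5.30194829e-04, -9.27096605e+01,  1.97988577e+00, -3.69933951e+01,
        1.78593665e-02,  8.04752985e-03, -4.50923028e-05]), 'position': array([0.20291462, 0.59079745, 0.23074303]), 'tool_rot': array([-3.14048349e+00,  8.21047782e-05,  2.81079217e+00]), 'force': array([-0.50240649, -0.54908102,  0.822761  ]), 'moment': array([ 0.02438242, -0.01052919,  0.04134843]), 'finger_force': 0.0, 'grip_width': 0.08522670882826995}
scene [[476.45270702   0.         318.59852002]
 [  0.         476.45270702 197.76780861]
 [  0.           0.           1.        ]] [[ 0.86253876 -0.50534728  0.02551507]
 [-0.18300451 -0.35857451 -0.91538717]
 [ 0.47173747  0.78488754 -0.40176524]] [-0.49408556  0.16842448  0.83759021]
top [[398.75493649   0.         320.28743043]
 [  0.         398.75493649 200.22127637]
 [  0.           0.           1.        ]] [[-0.01717328 -0.9998513   0.00156624]
 [-0.99694116  0.0170038  -0.07628367]
 [ 0.0762457  -0.00287149 -0.99708493]] [-0.04509937  0.50082107  0.89495497]
```

View pics/scene0.png

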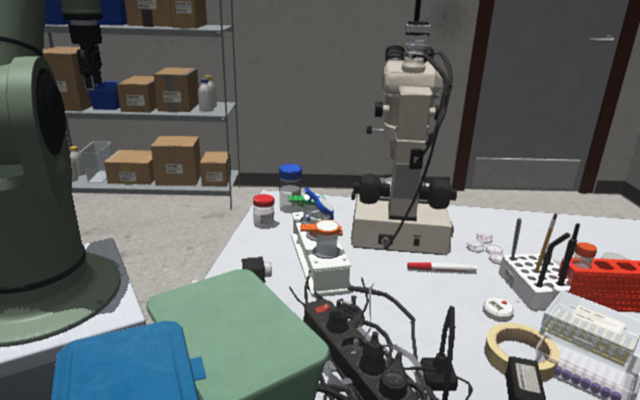

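View pics/top0.png

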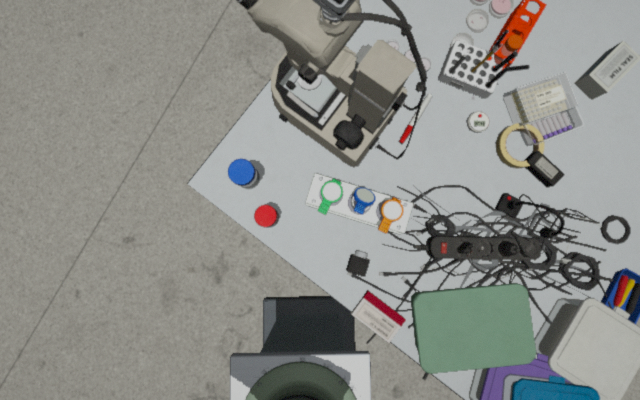

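The rack is in view. In the top image green is at (330,195), blue, which is ajar, at (363,199), and orange at (391,212), with the tabs pointing towards the robot. The bottle is at (242,172) and the jar at (266,215). Next I'll measure these.

```bash
cat > h.py <<'E'
import numpy as np,cv2,pickle
def ray(f,uv):
    d=f["R"].T@np.linalg.inv(f["mtx"])@np.array([uv[0],uv[1],1.]);return -f["R"].T@f["t"],d
def plane(f,uv,z):
    o,d=ray(f,uv);return o+d*(z-o[2])/d[2]
def proj(f,X):
    p=f["mtx"]@(f["R"]@np.array(X)+f["t"]);return p[:2]/p[2]
H={"green":(50,75),"orange":(8,20),"blue":(105,122)}
def mask(f,c,roi):
    h=cv2.cvtColor(f["frame"],cv2.COLOR_BGR2HSV);lo,hi=H[c]
    m=cv2.inRange(h,(lo,120,60),(hi,255,255));k=np.zeros_like(m);x0,y0,x1,y1=roi;k[y0:y1,x0:x1]=m[y0:y1,x0:x1];return k
E
python3 - <<'E'
from h import *
d=pickle.load(open("f0.pkl","rb"));t=d["top"]
for c in("green","orange","blue"):
    m=mask(t,c,(305,165,415,240));ys,xs=np.nonzero(m);print(c,len(xs),xs.min(),xs.max(),ys.min(),ys.max(),plane(t,(xs.mean(),ys.mean()),.113))
    cn=max(cv2.findContours(m,0,2)[0],key=cv2.contourArea)
    P=np.array([plane(t,p[0],.115)[:2] for p in cn]);r=cv2.minAreaRect(P.astype(np.float32)*1000);print(r)
g=cv2.cvtColor(t["frame"],cv2.COLOR_BGR2HSV)
a=cv2.resize(t["frame"][160:250,295:425],None,fx=6,fy=6,interpolation=cv2.INTER_CUBIC)
s=cv2.resize(d["scene"]["frame"][180:300,270:380],None,fx=5,fy=5,interpolation=cv2.INTER_CUBIC)
cv2.imwrite("pics/ct.png",a);cv2.imwrite("pics/cs.png",s)
print("bottle",plane(t,(241,171),.11),"jar",plane(t,(266,215),.066))
E
```

```text
green 153 319 341 179 213 [ 0.49192977 -0.06639077  0.113     ]
((484.2302551269531, -59.51039123535156), (23.101152420043945, 30.82842254638672), 60.377506256103516)
orange 222 379 402 197 232 [ 0.45576157 -0.18986514  0.113     ]
((462.9307556152344, -191.3431854248047), (43.84198760986328, 72.25092315673828), 47.327735900878906)
blue 165 354 374 188 213 [ 0.48345027 -0.13534928  0.113     ]
((485.77783203125, -133.6875762939453), (43.17509078979492, 36.85614013671875), 55.87659454345703)
bottle [0.55663676 0.1100483  0.11      ] jar [0.46627207 0.064703   0.066     ]
```

View pics/ct.png

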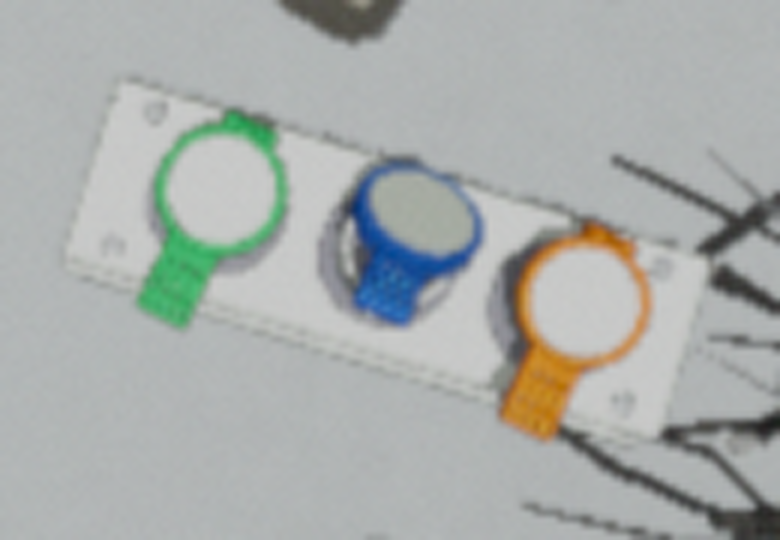

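View pics/cs.png

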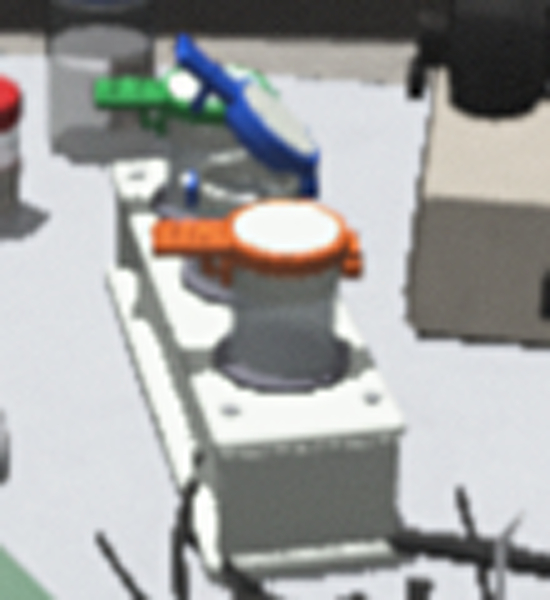

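The top crop shows green shut with its disc at (332,191). Orange is shut with its disc at (392.3,210.3) and its tab end at (383.7,230). Blue is raised about 0.9 rad, and the scene crop confirms it. I'll work out the rack frame from these points.

Run:
```python
from h import *
d=pickle.load(open("f0.pkl","rb"));t=d["top"];s=d["scene"]
c=lambda x,y:((x-2.5)/6+295,(y-2.5)/6+160)
P=[plane(t,c(*p),.06)[:2] for p in((118,80),(712,258),(660,438),(68,262))]
print("corners",np.round(P,4),"centre",np.mean(P,0),[np.linalg.norm(P[i]-P[i-1]) for i in range(4)])
v=P[0]-P[1]+P[3]-P[2];print("y axis yaw",np.degrees(np.arctan2(v[1],v[0]))-90)
G=plane(t,c(222,187),.114);O=plane(t,c(584,302),.114);print("discs",G,O,np.linalg.norm(G-O))
v=G-O;yaw=np.arctan2(v[1],v[0])-np.pi/2;print("yaw discs",np.degrees(yaw))
for a,b in(((222,187),(162,310)),((584,302),(532,420))):
    v=plane(t,c(*a),.114)-plane(t,c(*b),.113);print("tab yaw",np.degrees(np.arctan2(v[1],v[0])),np.linalg.norm(v))
# predict blue in scene for angles
B=(G+O)/2;ex=np.array([np.cos(yaw),np.sin(yaw),0]);h=B+ex*.024;h[2]=.107
sc=lambda x,y:((x-2)/5+270,(y-2)/5+180)
print("scene blue tab tip meas",sc(180,40),"orange tip",sc(155,237))
for th in np.arange(.4,1.4,.1):
    X=h-ex*.073*np.cos(th)+np.array([0,0,.073*np.sin(th)]);print(round(th,1),proj(s,X),proj(t,X))
print("orange tip pred",proj(s,O-ex*.049-[0,0,.003]),"blue hinge",proj(s,h))
print("top blue tip",c(385,310))
```

```text
corners [[ 0.5573 -0.0413]
 [ 0.4882 -0.257 ]
 [ 0.4231 -0.2358]
 [ 0.4907 -0.022 ]] centre [ 0.48984191 -0.13901693] [np.float64(0.06934784182698928), np.float64(0.22649491125337926), np.float64(0.0684694401070728), np.float64(0.22427577644833718)]
y axis yaw -17.66933576581509
discs [ 0.51187121 -0.07696687  0.114     ] [ 0.47028179 -0.19991539  0.114     ] 0.12979220971243924
yaw discs -18.688978342464967
tab yaw -27.00077516545414 0.046936397875361933
tab yaw -25.216650065896697 0.04411607523031313
scene blue tab tip meas (305.6, 187.6) orange tip (300.6, 227.0)
0.4 [297.67414665 201.35321126] [356.39455034 220.10868907]
0.5 [299.36895948 198.06329357] [357.1774776  218.48958736]
0.6 [301.40587033 194.91006074] [358.0529468  216.53963045]
0.7 [303.76460584 191.92881246] [359.01278836 214.27417087]
0.8 [306.42083038 189.15316312] [360.0473056  211.71363013]
0.9 [309.34641549 186.61454072] [361.14535246 208.88346573]
1.0 [312.50978441 184.34171178] [362.2944606  205.81398996]
1.1 [315.87632585 182.36034479] [363.48101615 202.54003135]
1.2 [319.40886841 180.69262371] [364.6904832  199.10043787]
1.3 [323.06820503 179.35692182] [365.90766864 195.53743002]
orange tip pred [300.31184352 228.82616932] blue hinge [331.86146926 212.6702942 ]
top blue tip (358.75, 211.25)
```

{"name": "servo_tool", "arguments": {"plan": [[4, -4, -4, -2, 0, 0, 0], [4, -7, -7, -3, 0, 0, 0], [4, -11, -10, -4, 0, 0, 0], [4, -14, -13, -5, 0, 0, 0], [4, -18, -16.5, -6, 0, 0, 0], [4, -21, -20, -7, 0, 0, 0], [4, -24.5, -23.5, -7, 0, 0, 0], [4, -28, -26.5, -7, 0, 0, 0], [4, -28, -26.5, -7, 0, 0, 0], [4, -28, -26.5, -7, 0, 0, 0]]}}

```text
clock: 1.1
position: [0.382, 0.2489, 0.3013]
tool_rot: [3.142, -0.0, 2.809]
force: [0.4, -0.0, -0.8]
grip_width: 0.0398
finger_force: 0.0
```

{"name": "servo_tool", "arguments": {"plan": [[0, -1.5, -4, 0, 0, 0, 0], [0, -3, -8, 0, 0, 0, 0], [0, -4.5, -12, 0, 0, 0, 0], [0, -6, -16, 0, 0, 0, 0], [0, -8, -21, 0, 0, 0, 0], [0, -9.5, -25, 0, 0, 0, 0], [0, -11, -29, 0, 0, 0, 0], [0, -12.5, -33, 0, 0, 0, 0], [0, -13.5, -35.5, 0, 0, 0, 0], [0, -13.5, -35.5, 0, 0, 0, 0]]}}

```text
clock: 2.1
position: [0.3943, -0.132, 0.3013]
tool_rot: [-3.141, 0.0, 2.808]
force: [-0.4, 1.4, 0.3]
grip_width: -0.0002
finger_force: 0.0
```

Run:
```python
from workcell import bot
import cv2,pickle
s=bot.observe();f=bot.grab_frame("wrist");print(s["clock"],s["position"],s["tool_rot"],s["qpos"],s["force"]);print(f["mtx"],f["T_tool_cam"])
pickle.dump((s,f),open("w0.pkl","wb"));cv2.imwrite("pics/w0.png",f["frame"])
```

```text
2.1 [ 0.39428987 -0.13203507  0.30125279] [-3.14070458e+00  1.71220268e-04  2.80829697e+00] [-0.27059373  0.09682924  0.49246321  2.03672408 -0.05260845  1.02003377
  1.48496371] [-0.43853197  1.41357164  0.33737607]
[[337.49248821   0.         318.77219642]
 [  0.         337.49248821 198.0004643 ]
 [  0.           0.           1.        ]] [[-1.47762064e-05 -9.46097978e-01 -3.23880558e-01  8.39854830e-02]
 [ 9.99999980e-01 -7.89378787e-05  1.84965598e-04 -7.50591226e-05]
 [-2.00562023e-04 -3.23880549e-01  9.46097960e-01 -1.42545077e-01]
 [ 0.00000000e+00  0.00000000e+00  0.00000000e+00  1.00000000e+00]]
```

View pics/w0.png

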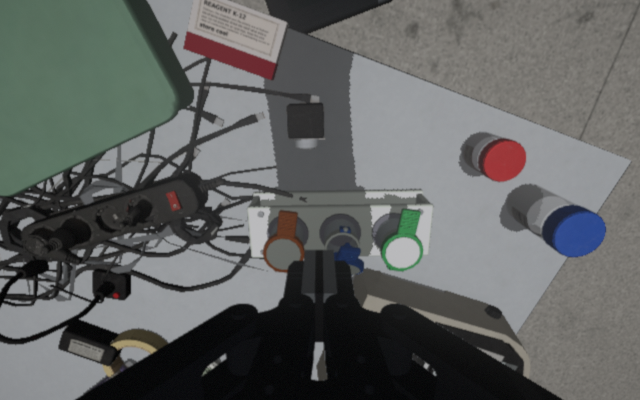

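The wrist view shows the rack row. The orange disc is at (285,250) with its tab end near (288,212), the green disc is at (402,250), and the blue cap is partly behind the fingers near (347,258). I'll measure the colour masks by rays at cap height.

```bash
cat >> h.py <<'E'
from scipy.spatial.transform import Rotation as Ro
def wf(s,f):
    T=np.eye(4);T[:3,:3]=Ro.from_euler("xyz",s["tool_rot"]).as_matrix();T[:3,3]=s["position"]
    M=np.linalg.inv(T@np.array(f["T_tool_cam"]));return dict(frame=f["frame"],mtx=f["mtx"],R=M[:3,:3],t=M[:3,3])
E
python3 - <<'E'
from h import *
d=pickle.load(open("f0.pkl","rb"));t=d["top"];w=wf(*pickle.load(open("w0.pkl","rb")))
def ana(f,c,roi,lo=None):
    h=cv2.cvtColor(f["frame"],cv2.COLOR_BGR2HSV);L,U=H[c]
    m=cv2.inRange(h,(L if lo is None else lo,90,30),(U,255,255));k=np.zeros_like(m);x0,y0,x1,y1=roi;k[y0:y1,x0:x1]=m[y0:y1,x0:x1]
    cn=max(cv2.findContours(k,0,1)[0],key=cv2.contourArea);cv2.drawContours(k,[cn],-1,255,-1)
    ys,xs=np.nonzero(k);P=np.array([plane(f,p,.113)[:2] for p in zip(xs,ys)])
    # disc: deepest inscribed circle; tab: pixels >28mm from its centre
    dt=cv2.distanceTransform(k,cv2.DIST_L2,5);_,r,_,p=cv2.minMaxLoc(dt)
    C=plane(f,p,.114)[:2]
    for _ in range(5):
        D=np.linalg.norm(P-C,axis=1);C=P[D<.024].mean(0)
    D=np.linalg.norm(P-C,axis=1);T=P[(D>.027)&(D<.055)];v=C-T.mean(0)
    print(c,"disc",C.round(4),"tabmean",T.mean(0).round(4),len(T),"tabdist",D.max().round(4),"r px",r,"yaw",np.degrees(np.arctan2(v[1],v[0])))
    return C
for f,ro,rg in((t,(375,190,410,240),(312,172,348,218)),(w,(258,200,310,280),(375,200,430,280))):
    O=ana(f,"orange",ro,lo=4);G=ana(f,"green",rg);v=G-O;print(np.linalg.norm(v),(O+G)/2,np.degrees(np.arctan2(v[1],v[0]))-90)
s=d["scene"]
E
```

```text
orange disc [ 0.4704 -0.1991] tabmean [ 0.4378 -0.1828] 108 tabdist 0.0481 r px 10.984498977661133 yaw -26.507248275796048
green disc [ 0.4824 -0.0621] tabmean [ 0.5183 -0.0823] 54 tabdist 0.0584 r px 4.393799781799316 yaw 150.5798685054803
0.13752720178380468 [ 0.4763789  -0.13055334] -4.993361708940924
orange disc [ 0.4414 -0.1852] tabmean [ 0.4733 -0.2037] 154 tabdist 0.0546 r px 9.393799781799316 yaw 149.88460662814597
green disc [ 0.5093 -0.0758] tabmean [ 0.4758 -0.0596] 346 tabdist 0.0488 r px 18.378297805786133 yaw -25.902791862863744
0.12869902170819636 [ 0.47533351 -0.13050591] -31.820360928305078
```

{"name": "servo_tool", "arguments": {"plan": [[0, -2, 1, 0, 0, 0, 2], [0, -4, 2, 1, 0, 0, 5], [0, -6.8, 2.9, 3, 0, 0, 7], [0, -6.8, 2.9, 6, 0, 0, 7], [0, -6.8, 2.9, 9, 0, 0, 7], [0, -6.8, 2.9, 11, 0, 0, 7], [0, -6.8, 2.9, 11, 0, 0, 7]]}}

```text
clock: 2.85
position: [0.4669, -0.1226, 0.1891]
tool_rot: [-3.14, -0.004, 2.691]
force: [-1.1, -1.0, -0.1]
grip_width: 0.0002
finger_force: 0.0
```

Run:
```python
from workcell import bot
import cv2,pickle
s=bot.observe();f=bot.grab_frame("wrist");g=bot.grab_frame("scene");print(s["clock"],s["position"],s["tool_rot"],s["force"])
pickle.dump((s,f),open("w1.pkl","wb"))
a=cv2.resize(f["frame"][130:330,200:450],(600,480));b=cv2.resize(g["frame"][140:300,250:370],None,fx=3,fy=3)
b=cv2.resize(g["frame"][150:280,260:370],(406,480));import numpy as np
cv2.imwrite("pics/w1.png",cv2.resize(np.hstack([a,b]),(800,382)))
```

```text
2.85 [ 0.46692566 -0.12257398  0.18909094] [-3.14029869 -0.00432674  2.69115524] [-1.0555479  -0.95955417 -0.07227685]
```

View pics/w1.png

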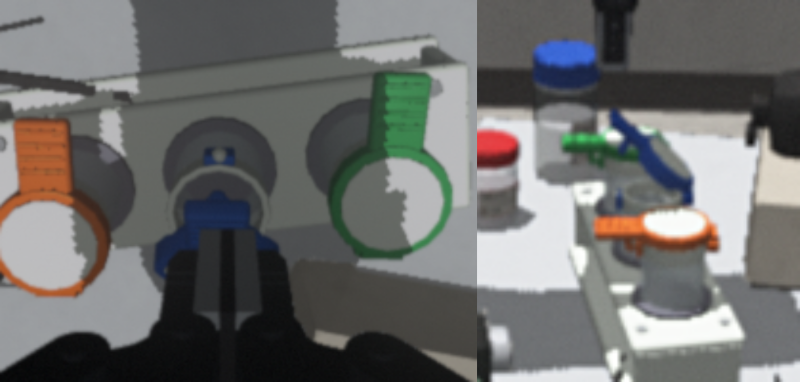

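The wrist crop shows the blue tab tip centred near 218 and the fingers near 228, so the tool should shift about 3 to 4 mm along -y. The scene crop shows the closed tip above the raised blue tab.

{"name": "servo_tool", "arguments": {"plan": [[0, 0, -0.4, 0.5, 0, 0, 0], [0, 0, -0.4, 1.5, 0, 0, 0], [0, 0, -0.4, 2.5, 0, 0, 0], [0, 0, -0.4, 3.5, 0, 0, 0], [0, 0, -0.4, 4, 0, 0, 0], [0, 0, -0.4, 4, 0, 0, 0]]}}

```text
clock: 3.55
position: [0.4657, -0.1284, 0.1505]
tool_rot: [-3.141, -0.001, 2.688]
force: [-0.5, 0.4, 0.2]
grip_width: 0.0002
finger_force: 0.0
```

{"name": "servo_tool", "arguments": {"plan": [[0, 0, 0, 0.5, 0, 0, 0], [0, 0, 0, 1, 0, 0, 0], [0, 0, 0, 1.5, 0, 0, 0], [0, 0, 0, 2, 0, 0, 0], [0, 0, 0, 2.2, 0, 0, 0], [0, 0, 0, 2.2, 0, 0, 0]]}}

```text
clock: 4.15
position: [0.466, -0.1284, 0.129]
tool_rot: [-3.141, -0.0, 2.688]
force: [-0.3, 0.2, 1.1]
grip_width: -0.0003
finger_force: 0.0
```

{"name": "servo_tool", "arguments": {"plan": [[0, 0, 0, 0.3, 0, 0, 0], [0, 0, 0, 0.5, 0, 0, 0], [0, 0, 0, 0.6, 0, 0, 0], [0, 0, 0, 0.7, 0, 0, 0], [0, 0, 0, 0.7, 0, 0, 0]]}}

```text
clock: 4.65
position: [0.4661, -0.1283, 0.1223]
tool_rot: [-3.142, -0.0, 2.689]
force: [-1.1, 0.4, 1.1]
grip_width: 0.0001
finger_force: 0.4
```

{"name": "servo_tool", "arguments": {"plan": [[0, 0, 0, 0.1, 0, 0, 0], [0, 0, 0, 0.2, 0, 0, 0], [0, 0, 0, 0.2, 0, 0, 0]]}}

```text
clock: 4.95
position: [0.466, -0.1283, 0.1203]
tool_rot: [-3.142, -0.0, 2.689]
force: [0.9, 0.5, -0.4]
grip_width: -0.0001
finger_force: 0.1
```

{"name": "servo_tool", "arguments": {"plan": [[0, 0, 0, 0.1, 0, 0, 0], [0, 0, 0, 0.2, 0, 0, 0], [0, 0, 0, 0.2, 0, 0, 0]]}}

```text
clock: 5.25
position: [0.4661, -0.1284, 0.1182]
tool_rot: [-3.141, 0.0, 2.689]
force: [0.1, -0.9, -0.0]
grip_width: 0.0
finger_force: 0.0
```

{"name": "servo_tool", "arguments": {"plan": [[0, 0, 0, 0.1, 0, 0, 0], [0, 0, 0, 0.2, 0, 0, 0], [0, 0, 0, 0.2, 0, 0, 0]]}}

```text
clock: 5.55
position: [0.4661, -0.1283, 0.1162]
tool_rot: [-3.141, -0.0, 2.689]
force: [-0.1, -1.1, -0.3]
grip_width: 0.0
finger_force: 0.0
```

```bash
cat > look.py <<'E'
from workcell import bot
import cv2,pickle,sys,numpy as np
n=sys.argv[1];s=bot.observe();f=bot.grab_frame("wrist");g=bot.grab_frame("scene");print(s["clock"],s["position"],s["tool_rot"],s["force"])
pickle.dump((s,f,g),open(n+".pkl","wb"))
a=cv2.resize(f["frame"][130:330,200:450],(600,480));b=cv2.resize(g["frame"][150:280,260:370],(406,480))
cv2.imwrite(f"pics/{n}.png",cv2.resize(np.hstack([a,b]),(800,382)))
E
python3 look.py w2
```

```text
5.55 [ 0.46609757 -0.12834997  0.11615253] [-3.14148156e+00 -4.32297017e-05  2.68862167e+00] [-0.13068188 -1.09455773 -0.26165605]
```

View pics/w2.png

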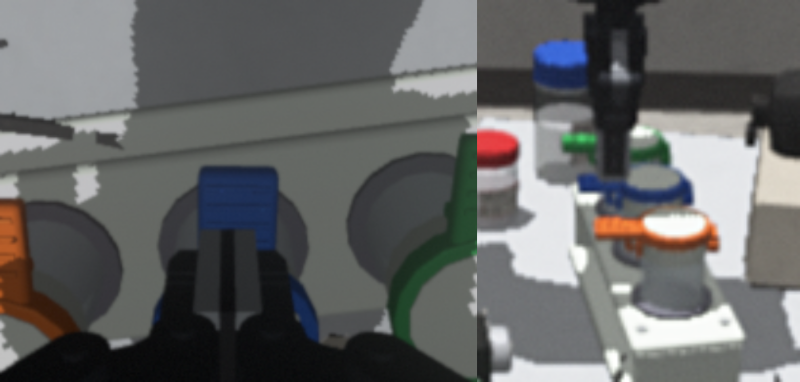

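The blue cap is down and level in both views, and the force is near zero at z = 0.116. I'll press on gently to confirm it's seated.

{"name": "servo_tool", "arguments": {"plan": [[0, 0, 0, 0.05, 0, 0, 0], [0, 0, 0, 0.1, 0, 0, 0], [0, 0, 0, 0.1, 0, 0, 0]]}}

```text
clock: 5.95
position: [0.4661, -0.1283, 0.1153]
tool_rot: [-3.142, -0.0, 2.689]
force: [0.4, -0.6, -0.3]
grip_width: -0.0001
finger_force: 0.0
```

{"name": "servo_tool", "arguments": {"plan": [[0, 0, 0, 0.05, 0, 0, 0], [0, 0, 0, 0.05, 0, 0, 0]]}}

```text
clock: 6.15
position: [0.4661, -0.1284, 0.1149]
tool_rot: [3.142, 0.0, 2.689]
force: [-1.2, 0.2, 3.9]
grip_width: 0.0001
finger_force: 1.8
```

{"name": "servo_tool", "arguments": {"plan": [[0, 0, 0, 0.04, 0, 0, 0], [0, 0, 0, 0.04, 0, 0, 0]]}}

```text
clock: 6.35
position: [0.4661, -0.1283, 0.1146]
tool_rot: [3.141, 0.0, 2.689]
force: [-1.7, 1.4, 7.9]
grip_width: -0.0002
finger_force: 4.2
```

{"name": "servo_tool", "arguments": {"plan": [[0, 0, 0, 0.03, 0, 0, 0], [0, 0, 0, 0.03, 0, 0, 0]]}}

```text
clock: 6.55
position: [0.4661, -0.1284, 0.1144]
tool_rot: [3.141, 0.0, 2.688]
force: [-3.0, 2.2, 11.5]
grip_width: 0.0
finger_force: 5.9
```

{"name": "servo_tool", "arguments": {"plan": [[0, 0, 0, -1, 0, 0, 0], [0, 0, 0, -3, 0, 0, 0], [3, 2, -1, -6, 0, 0, 0], [4, 4, -3, -8, 0, 0, 0], [4, 5, -5, -8, 0, 0, 0], [4, 5, -6, -8, 0, 0, 0], [4, 5, -6, -8, 0, 0, 0]]}}

```text
clock: 7.25
position: [0.3949, -0.1613, 0.1945]
tool_rot: [3.141, 0.001, 2.687]
force: [0.8, 1.5, 0.9]
grip_width: 0.04
finger_force: 0.0
```

```bash
python3 look.py w3
python3 - <<'E'
from h import *
s,f,g=pickle.load(open("w3.pkl","rb"));w=wf(s,f)
cv2.imwrite("pics/w3.png",np.hstack([cv2.resize(f["frame"],(480,300)),cv2.resize(g["frame"][150:280,260:370],(254,300))]))
for c,lo in(("orange",4),("blue",100),("green",45)):
    h=cv2.cvtColor(f["frame"],cv2.COLOR_BGR2HSV);m=cv2.inRange(h,(lo,90,30),(H[c][1],255,255))
    n,l,st,ce=cv2.connectedComponentsWithStats(m)
    for i in range(1,n):
        if st[i,4]>150: print(c,st[i],ce[i])
E
```

```text
7.25 [ 0.39487735 -0.16126074  0.19447073] [3.14139501e+00 7.19048801e-04 2.68699476e+00] [0.80541912 1.5395508  0.94294047]
orange [ 289  250   57   82 1600] [316.970625 281.91375 ]
blue [ 390  240   39   72 1094] [407.20018282 263.6654479 ]
green [ 454  229   60   85 1575] [486.4552381  262.46095238]
```

View pics/w3.png

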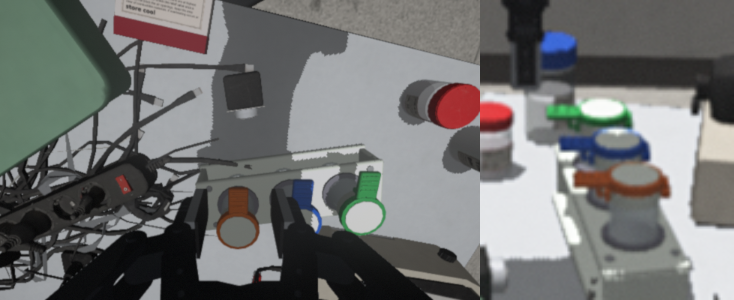

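Blue stays shut and level with green. The orange tab and disc sit between the open fingers, with the component at x 289–346 and the tab tip at row 250 in full-image pixels.

Run:
```python
from h import *
s,f,g=pickle.load(open("w3.pkl","rb"));w=wf(s,f)
h=cv2.cvtColor(f["frame"],cv2.COLOR_BGR2HSV);m=cv2.inRange(h,(4,90,30),(20,255,255));m[:,:289]=0;m[:,346:]=0;m[:250]=0;m[332:]=0
cn=max(cv2.findContours(m,0,1)[0],key=cv2.contourArea);k=np.zeros_like(m);cv2.drawContours(k,[cn],-1,255,-1)
ys,xs=np.nonzero(k);P=np.array([plane(w,p,.114)[:2] for p in zip(xs,ys)])
Rz=Ro.from_euler("xyz",s["tool_rot"]).as_matrix()
for C0 in [np.array([.4704,-.1991])]:
    C=C0
    for _ in range(8):
        D=np.linalg.norm(P-C,axis=1);C=P[D<.024].mean(0)
    D=np.linalg.norm(P-C,axis=1);T=P[(D>.027)&(D<.055)];v=C-T.mean(0);u=v/np.linalg.norm(v)
    yaw=np.arctan2(v[1],v[0]);print("disc",C,"yaw",np.degrees(yaw),"reach",((C-P)@u).max(),(P@[-u[1],u[0]]-C@[-u[1],u[0]]).min())
    for n,a in(("hinge",-.024),("tab62",.038)):
        X=np.r_[C-u*a,.107];print(n,X,"tool shift cm",(Rz.T@(X-s["position"])*100).round(2))
```

```text
disc [ 0.4662077  -0.19801199] yaw -27.105014751797736 reach 0.047407077739097525 -0.02174525724928371
hinge [ 0.48757185 -0.20894693  0.107     ] tool shift cm [-10.42  -0.22   8.75]
tab62 [ 0.43238113 -0.18069832  0.107     ] tool shift cm [-4.22 -0.1   8.75]
```

{"name": "servo_tool", "arguments": {"plan": [[4, -2, -0.1, 2, 0, 0, 1], [4, -4.3, -0.1, 4, 0, 0, 1], [4, -4.3, -0.1, 6, 0, 0, 1], [4, -4.3, -0.1, 8, 0, 0, 1], [4, -4.3, -0.1, 9, 0, 0, 1], [4, -4.3, -0.1, 9.2, 0, 0, 1], [4, -4.3, -0.1, 9.2, 0, 0, 1]], "force": 40}}

```text
clock: 8.05
position: [0.4333, -0.18, 0.1022]
tool_rot: [-3.142, -0.0, 2.671]
force: [0.1, 0.1, 0.7]
grip_width: 0.04
finger_force: 0.0
```

{"name": "servo_tool", "arguments": {"plan": [[1.5, 0, 0, 0, 0, 0, 0], [1.5, 0, 0, 0, 0, 0, 0], [1.5, 0, 0, 0, 0, 0, 0], [1.5, 0, 0, 0, 0, 0, 0], [1.5, 0, 0, 0, 0, 0, 0]]}}

```text
clock: 8.55
position: [0.4333, -0.1805, 0.1026]
tool_rot: [-3.142, 0.001, 2.671]
force: [-3.0, -4.0, 6.4]
grip_width: 0.0184
finger_force: 41.9
```

{"name": "servo_tool", "arguments": {"plan": [[1.5, 0, 0, -0.15, 0, 0, 0], [1.5, -0.03, 0, -0.3, 0, 0, 0], [1.5, -0.07, 0, -0.6, 0, 0, 0], [1.5, -0.12, 0, -0.9, 0, 0, 0], [1.5, -0.19, 0, -1.2, 0, 0, 0], [1.5, -0.19, 0, -1.2, 0, 0, 0]]}}

```text
clock: 9.15
position: [0.435, -0.1814, 0.1145]
tool_rot: [-3.141, 0.001, 2.671]
force: [0.1, -6.5, -4.2]
grip_width: 0.0184
finger_force: 40.9
```

```bash
python3 look.py w4
python3 - <<'E'
import pickle,cv2,numpy as np
s,f,g=pickle.load(open("w4.pkl","rb"))
cv2.imwrite("pics/w4.png",np.hstack([cv2.resize(f["frame"][150:350,200:440],(432,360)),cv2.resize(g["frame"][160:280,260:370],(330,360))]))
E
```

```text
9.15 [ 0.43500143 -0.18144352  0.11449608] [-3.14127045e+00  9.44274003e-04  2.67082411e+00] [ 0.05179803 -6.45332176 -4.18609747]
```

View pics/w4.png

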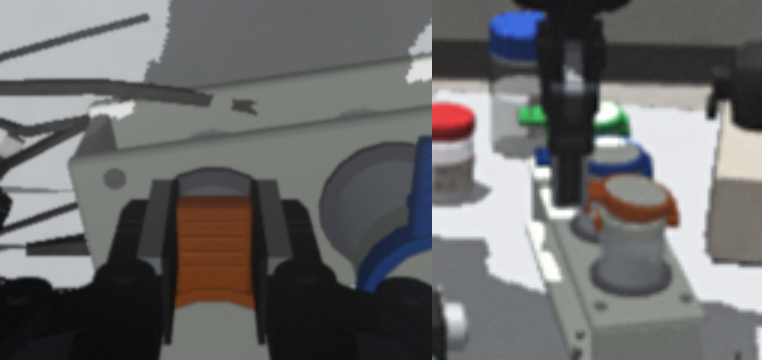

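The orange cap has snapped out to about 0.2 rad and its tab sits centred between the pads, so I'll continue the arc.

{"name": "servo_tool", "arguments": {"plan": [[1.5, -0.19, 0, -0.6, 0, 0, 0], [1.5, -0.44, 0, -1.17, 0, 0, 0], [1.5, -0.91, 0, -1.97, 0, 0, 0], [1.5, -1.49, 0, -2.69, 0, 0, 0], [1.5, -2.18, 0, -3.32, 0, 0, 0], [1.5, -2.18, 0, -3.32, 0, 0, 0]]}}

```text
clock: 9.85
position: [0.4545, -0.1913, 0.1479]
tool_rot: [-3.141, 0.0, 2.671]
force: [-3.6, -3.6, -2.1]
grip_width: 0.0184
finger_force: 39.7
```

{"name": "servo_tool", "arguments": {"plan": [[1.5, -0.77, 0, -0.52, 0, 0, 0], [1.5, -1.62, 0, -0.91, 0, 0, 0], [1.5, -2.51, 0, -1.18, 0, 0, 0], [1.5, -3.43, 0, -1.31, 0, 0, 0], [1.5, -4.36, 0, -1.3, 0, 0, 0], [1.5, -4.36, 0, -1.3, 0, 0, 0]]}}

```text
clock: 10.45
position: [0.4939, -0.2114, 0.1609]
tool_rot: [-3.141, 0.001, 2.671]
force: [-3.5, -1.7, 10.0]
grip_width: 0.0163
finger_force: 38.9
```

```bash
cat > meas.py <<'E'
from workcell import bot
from h import *
s=bot.observe();g=bot.grab_frame("scene");t=bot.grab_frame("top");w=bot.grab_frame("wrist");pickle.dump((s,w,g,t),open("m.pkl","wb"))
print(s["clock"],s["position"],s["force"])
for n,f,roi in(("scene",g,(285,130,370,260)),("top",t,(365,170,420,245)),("wrist",w,(200,150,450,400))):
    h=cv2.cvtColor(f["frame"],cv2.COLOR_BGR2HSV);m=cv2.inRange(h,(4,110,40),(20,255,255));x0,y0,x1,y1=roi
    ys,xs=np.nonzero(m[y0:y1,x0:x1]);xs=xs+x0;ys=ys+y0
    if len(xs): i=ys.argmin();j=xs.argmin();print(n,len(xs),"box",xs.min(),xs.max(),ys.min(),ys.max(),"top pt",xs[i],ys[i],"left pt",xs[j],ys[j],"mean",xs.mean(),ys.mean())
ex=np.array([.894,-.448,0]);ey=np.array([.448,.894,0]);hg=np.array([.490,-.2095,.107])
for th in(.5,.8,1.1,1.4,1.6,1.8,2.0):
    q=lambda r,y,u=0:hg-ex*(r*np.cos(th)-u*np.sin(th))+ey*y+np.array([0,0,r*np.sin(th)+u*np.cos(th)])
    print(th,"tip",proj(g,q(.073,0,.0035)).round(1),"top",proj(t,q(.073,0,.0035)).round(1),"disc box scene",[proj(g,q(.024,y)).round(0) for y in(-.023,.023)])
E
python3 meas.py
```

```text
10.45 [ 0.49391322 -0.21140592  0.16086091] [-3.52661047 -1.71585426  9.98775415]
scene 223 box 314 343 192 236 top pt 334 192 left pt 314 232 mean 336.62780269058294 214.76681614349775
top 19 box 384 390 193 221 top pt 389 193 left pt 384 219 mean 388.36842105263156 204.1578947368421
wrist 3062 box 279 358 211 263 top pt 332 211 left pt 279 228 mean 318.7583278902678 236.64794252122795
0.5 tip [305.  209.8] top [386.  227.6] disc box scene [array([329., 229.]), array([327., 217.])]
0.8 tip [313.1 201.1] top [390.5 220.9] disc box scene [array([331., 226.]), array([329., 215.])]
1.1 tip [323.7 194.9] top [395.7 212. ] disc box scene [array([335., 224.]), array([332., 213.])]
1.4 tip [335.8 191.8] top [400.9 201.9] disc box scene [array([339., 223.]), array([336., 211.])]
1.6 tip [344.1 191.6] top [404.2 194.9] disc box scene [array([342., 223.]), array([339., 211.])]
1.8 tip [352.2 192.9] top [407.1 188.3] disc box scene [array([344., 223.]), array([341., 212.])]
2.0 tip [359.7 195.7] top [409.4 182.2] disc box scene [array([347., 224.]), array([344., 212.])]
```

{"name": "servo_tool", "arguments": {"plan": [[1.5, -0.5, 0, -0.2, 0, 0, 0], [1.5, -1, 0, -0.2, 0, 0, 0], [1.5, -1.5, 0, -0.1, 0, 0, 0], [1.5, -2, 0, 0.0, 0, 0, 0], [1.5, -2.5, 0, 0.2, 0, 0, 0], [1.5, -2.5, 0, 0.2, 0, 0, 0]]}}

```text
clock: 11.2
position: [0.516, -0.222, 0.1581]
tool_rot: [3.142, 0.0, 2.671]
force: [-0.9, 0.5, 0.5]
grip_width: 0.0152
finger_force: 0.0
```

```bash
python3 meas.py
```

```text
11.2 [ 0.51601971 -0.22201475  0.15808337] [-0.86819116  0.47031057  0.52354641]
scene 232 box 314 344 191 236 top pt 338 191 left pt 314 232 mean 338.5603448275862 214.93103448275863
top 67 box 384 398 193 219 top pt 389 193 left pt 384 218 mean 392.9850746268657 198.1044776119403
wrist 3388 box 276 360 175 231 top pt 304 175 left pt 276 198 mean 319.0720188902007 203.16440377804014
0.5 tip [305.  209.8] top [386.  227.6] disc box scene [array([329., 229.]), array([327., 217.])]
0.8 tip [313.1 201.1] top [390.5 220.9] disc box scene [array([331., 226.]), array([329., 215.])]
1.1 tip [323.7 194.9] top [395.7 212. ] disc box scene [array([335., 224.]), array([332., 213.])]
1.4 tip [335.8 191.8] top [400.9 201.9] disc box scene [array([339., 223.]), array([336., 211.])]
1.6 tip [344.1 191.6] top [404.2 194.9] disc box scene [array([342., 223.]), array([339., 211.])]
1.8 tip [352.2 192.9] top [407.1 188.3] disc box scene [array([344., 223.]), array([341., 212.])]
2.0 tip [359.7 195.7] top [409.4 182.2] disc box scene [array([347., 224.]), array([344., 212.])]
```

The grip slipped off at about 1.45 rad and the fingers are now behind the upright tab. I'll lift, go round to the front and push the cap back with closed fingers.

{"name": "servo_tool", "arguments": {"plan": [[1.5, -0.2, 0, -2, 0, 0, 0], [1.5, -0.2, 0, -5, 0, 0, 0], [0, -0.2, 0, -6, 0, 0, 0], [0, 4, 0, -6, 0, 0, 0], [0, 8.4, 0, -6, 0, 0, 0], [0, 8.4, 0, -3, 0, 0, 0], [0, 8.4, 0, 0, 0, 0, 0], [0, 8.4, 0, 0.3, 0, 0, 0], [0, 8.4, 0, 0.3, 0, 0, 0]]}}

```text
clock: 12.25
position: [0.4402, -0.184, 0.1554]
tool_rot: [-3.141, -0.001, 2.671]
force: [-0.5, -0.1, 1.0]
grip_width: -0.0
finger_force: 0.0
```

```bash
python3 meas.py | head -4
```

```text
12.25 [ 0.44023691 -0.1840374   0.15536509] [-0.52127803 -0.14729865  0.97546274]
scene 228 box 314 343 191 236 top pt 338 191 left pt 314 232 mean 338.54824561403507 214.8859649122807
wrist 558 box 309 326 232 380 top pt 311 232 left pt 309 237 mean 318.49283154121866 340.0878136200717
0.5 tip [305.  209.8] top [386.  227.6] disc box scene [array([329., 229.]), array([327., 217.])]
```

{"name": "servo_tool", "arguments": {"plan": [[0, -1.5, 0, 0, 0, 0, 0], [0, -3, 0, 0, 0, 0, 0], [0, -3.8, 0, 0, 0, 0, 0], [0, -4.4, 0, 0, 0, 0, 0], [0, -5, 0, 0, 0, 0, 0], [0, -5.5, 0, 0, 0, 0, 0], [0, -5.9, 0, 0, 0, 0, 0], [0, -6.2, 0, 0, 0, 0, 0], [0, -6.2, 0, 0, 0, 0, 0]]}}

```text
clock: 13.3
position: [0.4936, -0.2111, 0.1545]
tool_rot: [-3.141, -0.006, 2.671]
force: [-12.5, 6.1, 2.3]
grip_width: -0.0
finger_force: 7.5
```

```bash
python3 meas.py | head -4
```

```text
13.3 [ 0.49360006 -0.21108801  0.15451783] [-12.46514898   6.05290098   2.32450359]
scene 357 box 314 363 194 236 top pt 360 194 left pt 314 232 mean 348.5798319327731 215.79551820728292
top 4 box 384 385 218 219 top pt 384 218 left pt 384 218 mean 384.5 218.5
wrist 2595 box 279 357 150 347 top pt 308 150 left pt 279 252 mean 317.4728323699422 245.2601156069364
```

{"name": "servo_tool", "arguments": {"plan": [[0, 1, 0, 0, 0, 0, 0], [0, 3.5, 0, 0, 0, 0, 0], [0, 6.5, 0, -1, 0, 0, 0], [0, 8, 0, -4, 0, 0, 0], [0, 8, 0, -8, 0, 0, 0], [0, 8, 0, -12, 0, 0, 0], [0, 8, 0, -12, 0, 0, 0], [0, 8, 0, -12, 0, 0, 0]]}}

```text
clock: 14.25
position: [0.4247, -0.1755, 0.2758]
tool_rot: [3.14, 0.002, 2.672]
force: [-0.1, 0.6, 0.1]
grip_width: -0.0001
finger_force: 0.0
```

```bash
python3 meas.py | head -4
python3 - <<'E'
from h import *
s,w,g,t=pickle.load(open("m.pkl","rb"))
cv2.imwrite("pics/fin.png",np.hstack([cv2.resize(t["frame"][150:260,220:430],(500,262)),cv2.resize(g["frame"][150:270,240:370],(284,262))]))
E
```

```text
14.25 [ 0.42468494 -0.17553474  0.27584505] [-0.05273648  0.64191708  0.10212425]
scene 349 box 314 362 194 236 top pt 359 194 left pt 314 232 mean 348.2234957020057 215.8137535816619
top 192 box 390 409 179 201 top pt 406 179 left pt 390 191 mean 397.734375 190.421875
wrist 181 box 299 338 202 260 top pt 313 202 left pt 299 258 mean 317.2099447513812 242.97790055248618
```

View pics/fin.png

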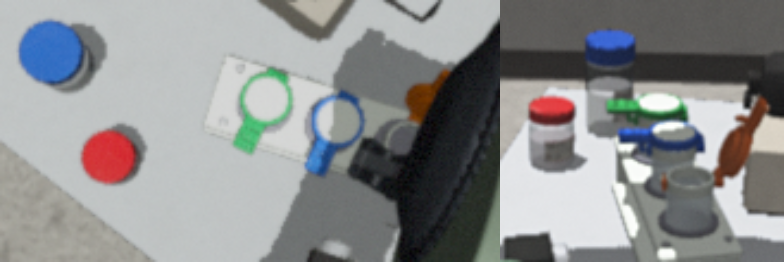

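The final picture shows orange laid back past upright (tip at about (359,194) in the full scene image), with blue and green shut. The bottle and jar stand where they were, and the gripper is clear.

```bash
python3 -c "
from workcell import bot
print(bot.job_done())"
```

```text
the job is handed in; nothing more can be done
None
```

The job is handed in: I pressed the blue cap shut first (at most about 12 N), then opened the orange cap and laid it back on its stop at about 2.0 rad; green is still shut and the bottle and jar look undisturbed, about 14 s on the clock.

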